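# Load two power modules into a spring magazine

## Task

Load the two black potted modules (70 x 42 x 18 mm) that lie on the bench into the spring magazine on the loading stand, one at a time: set each flat between the corner posts and press it down past the two spring lips until both have sprung in over it and it stays there by itself. The modules crack easily, so set them down gently and never press harder than it takes, and leave everything else on the bench where it is.

Things in the scene. Friction and masses are not known exactly. Their poses are not given: they have to be found in the camera images.
- module_a_center (a point): centre (half-way up) of a potted power module: a black rectangular block 70 mm long (its x axis) x 42 mm wide (y) x 18 mm high (z) with a thin aluminium plate on top, about 0.1 kg; it lies flat on the bench. The two modules are alike, and each is the same turned end for end.
- module_a: the same module (module_a); origin at the centre of its underside, axes as above
- module_b_center (a point): centre (half-way up) of a potted power module: a black rectangular block 70 mm long (its x axis) x 42 mm wide (y) x 18 mm high (z) with a thin aluminium plate on top, about 0.1 kg; it lies flat on the bench. The two modules are alike, and each is the same turned end for end.
- module_b: the same module (module_b); origin at the centre of its underside, axes as above
- stand: grey steel foot (150 x 130 x 12 mm) of the loading stand, fixed to the bench; origin at the centre of its underside, z up. An upright, open-topped aluminium spring magazine stands on its column, centred over this origin with the same x and y axes: a module's length goes along the stand's x. More than 40 N between a module and the magazine, pressed or dropped, cracks the module.
- sleeve_top (a point): top of the stand's sleeve, on the magazine's axis, 70 mm above the bench. THE COLUMN'S HEIGHT IS SET BY HAND AND NOT MEASURED: the undersides of the two lips are 161 mm + s above the bench, s = 0 to 50 mm, new each time. Four corner posts (inner space 73 x 45 mm, flared tops 190 mm + s) guide the module; between them the long sides are open 46 mm wide for fingers, and the top is open.
- spring_plate (a joint): how far the magazine's spring plate is pressed down, m: 0 empty, about 0.016 with one module held under the lips, about 0.034 with two, 0.036 solid, so with the second module the stack goes solid 2 mm past the point where the lips close. Spring 4 N at 0, plus 0.2 N per mm
- lip_far (a joint): outward travel, m, of the steel spring lip at the magazine's +x end (18 mm wide, ramp on top, level underside): 0 = sprung in, 3.5 mm over a module's end. A module set between the posts rests on both ramps, underside 8 mm above the lips' undersides; pressed 26 mm down from there (5 to 18 N) the lips close over its top and the plate holds it up against them.
- lip_near (a joint): outward travel, m, of the steel spring lip at the magazine's -x end (18 mm wide, ramp on top, level underside): 0 = sprung in, 3.5 mm over a module's end. A module set between the posts rests on both ramps, underside 8 mm above the lips' undersides; pressed 26 mm down from there (5 to 18 N) the lips close over its top and the plate holds it up against them.
- heatsink: finned aluminium heat sink, 60 x 50 x 27 mm; a bystander, origin at its underside
- relay: clear-cased relay block, 36 x 36 x 40 mm tall; a bystander, origin at its underside
- reel: metal wire reel, 58 mm across, 40 mm tall; a bystander, origin at its underside
- connector: grey connector hood, about 70 x 55 x 16 mm; a bystander, origin at its underside
- screwdriver: screwdriver with a black handle, 170 mm long, lying; a bystander
- black_box: black plastic box, 98 x 66 x 42 mm, with a paper label; bigger than the modules; a bystander, origin at its underside
- flux: small bottle, 34 mm across, 58 mm tall; a bystander, origin at its underside
Things that resemble listed ones, but are neither listed nor needed, are in the scene too. Leave any red or yellow look-alike of the module_b alone.

How it is judged:
By the outcome, as a careful person would: the job done as asked, in the order asked, and still so for the second after the job is handed in, with the robot touching nothing.
It also fails if it takes over 72 s, if anything falls off the work surface, if the arm or the gripper's body presses on something with over 40 N, if the wrist force passes 120 N, or if a joint passes its speed limit or range.

## Robot

A 7-joint arm with a two-finger parallel gripper is mounted at the origin on the work surface. World frame = base frame: x ahead of the robot, y to its left, z up, the work surface at z = 0. Lengths are in mm, angles in degrees, forces in N, time in s.
With the tool pointing down it reaches from about 425 to 950 mm from the base axis. Payload 16.7 kg.
Tool frame: the origin (TCP) lies between the finger pads; the fingertips stand robot.tips_ahead ahead of it and the grasp point (between the pads) is the TCP (robot.tips_ahead is the distance from the TCP to the fingertips, in mm); z points along the fingers, y is the line along which they close (so a half turn about z gives the same grasp; the last joint's range is limited). The gripper opens to 94 mm and grips with 3 to 60 N. Pads are 16 mm wide; open, the fingers measure 119 mm over their backs; the gripper's body (75 mm by 177 mm) begins 78 mm behind the grasp point.
Start: joints at [57.324, 24.414, 4.234, 92.017, -1.954, 63.644, -3.845], TCP at [275.697, -616.09, 224.467] pointing down, gripper open.
Joint ranges: [-163.25, 163.25], [-28.42, 122.38], [-70.27, 78.77], [12.13, 141.07], [-58.53, 238.53], [9.26, 117.41], [-156.51, 156.51]. Speed limits (degrees/s): [108.29, 108.29, 136.94, 136.94, 172.46, 172.46, 172.46].

## Interface

Orientations are given as [roll, pitch, yaw] about the fixed x, y, z axes, in that order (R = Rz(yaw) Ry(pitch) Rx(roll)).
In Python, from cell import robot gives the robot as it stands.
- The arm moves only by the tool carry_out, never from a script. Its arguments are lists of equal length, an entry for each row: "slide": the shift along the tool's x, y, z in cm, a list of three; "rot": the turn, a rotation vector about the tool's x, y, z in degrees, a list of three; "claw": the closure, from 0 (fully open) to 1 (shut). In form: {"slide": [[tx, ty, tz], ...], "rot": [[ax, ay, az], ...], "claw": [claw, ...]}. A call has 1 to 8 rows; each row is the pose to reach, as a shift and turn from the pose commanded when the call began, along the tool's axes at that moment; what a row does not reach only later rows make up. A row lasts 1/8 s, in which the tool goes at most 62.5 mm and 10.7 degrees, less where a joint would pass 70% of its speed; a pose out of reach is approached as far as the arm can. A call with a gripper value outside its range is refused whole. The fingers move at their own pace and stop on an object; "grip_force" is the grip in N (left out, the last holds). Time passes only in rows, so rows that repeat a pose let the fingers close. It gives the time, the measured TCP pose, the force, the opening and the grip force at its end, in the units of the state.
- robot.observe(): the state, without advancing time (a new reading comes with each control period).
- robot.snapshot(name): name is "scene" or "top"; returns a dict with "frame" (400x640x3 uint8, red, green, blue), "range_z" (400x640 float32, mm along the optical axis (not along the pixel's ray), 0 where there is no reading), "fx", "fy", "cx", "cy" (pixels), "xyz" and "rotation" of the camera in the world. Camera axes: x right, y down, z forward; pixel columns grow to the right and rows downward; lengths in mm; the calibration is good to about 2 mm. A picture is of the moment at which its call begins.
- robot.hand_in(): hands the job in; it is judged then, once.
The state is a dict: "time": time; "qpos": joint angles; "joint_velocities": joint speeds; "joint_efforts": joint torques, N m; "tool_pos": TCP position; "orientation": TCP orientation; "ft_force": force on the tool from outside, world axes, zero at the start; "moment": the same for the moment, N m; "grip_width": finger opening in mm; "gripper_force": force on a finger pad.
Only numpy, scipy, OpenCV 4.12 (cv2) and the standard library are available. Lean on these libraries where they do the work, as an engineer would, in place of code of your own. Each camera call takes 0.05 s, during which the arm holds its last target. There are 200 camera calls.

## Working session

There is one attempt and no reset: what is moved stays moved. The work goes in short steps, Python scripts to look and compute and a tool call to move; the robot and the scene stay as the last step left them, time stands still between calls to the robot, and variables do not carry over. Pictures are saved under pics/ and viewed, at most 10 in all, crops included, and the job is handed in when it is done.

Besides the shell and the picture viewer there is one more tool, called after "Emit:" in YAML: its name, and indented under it one key for each argument. carry_out: Moves the arm, as the interface text tells. Its arguments: {"type":"object","properties":{"slide":{"type":"array","items":{"type":"array","items":{"type":"number"}}},"rot":{"type":"array","items":{"type":"array","items":{"type":"number"}}},"claw":{"type":"array","items":{"type":"number"}},"grip_force":{"type":"number"}},"required":["slide","rot","claw"]}

```bash
ls; mkdir -p pics
python3 - <<'E'
from cell import robot
import cv2,numpy as np
print(robot.observe(), robot.tips_ahead)
for n in("scene","top"):
    s=robot.snapshot(n); cv2.imwrite(f"pics/{n}0.png",s["frame"][:,:,::-1]); np.savez(f"{n}0.npz",**s)
    print(n,s["xyz"],s["rotation"],s["fx"],s["cx"],s["cy"])
E
```

```text
pics
{'time': 0.0, 'qpos': array([57.32500363, 24.44810768,  4.23198566, 92.05141851, -1.95304503,
       63.64485876, -3.84577655]), 'joint_velocities': array([-0.0843348 , -0.04083158, -0.03003887, -0.05128411, -0.01249313,
       -0.06298729,  0.02322359]), 'joint_efforts': array([ 2.24208292e-03, -9.35793042e+01,  3.66755493e+00, -4.54173124e+01,
       -4.89967049e-02,  2.05429445e-02,  4.53790460e-05]), 'tool_pos': array([ 275.51652106, -615.75644454,  223.80025683]), 'orientation': array([-1.79928040e+02,  6.12420409e-03,  2.41059944e+01]), 'ft_force': array([-0.46078275,  0.1619439 , -0.34609921]), 'moment': array([ 0.05484008, -0.03235387,  0.01868291]), 'gripper_force': 0.0, 'grip_width': 94.16196274942969} 19.0
scene [1280.93546065  613.402142    998.5462528 ] [-132.42144444    0.48889348  131.11263798] 450.9652481314329 318.11054792956014 202.90900990332025
top [ 451.56833888  -13.13127578 1430.54720597] [-1.74163941e+02 -5.53371659e-03 -9.01391147e+01] 445.6042046073126 326.4751156327054 203.44248964754215
```

View pics/scene0.png

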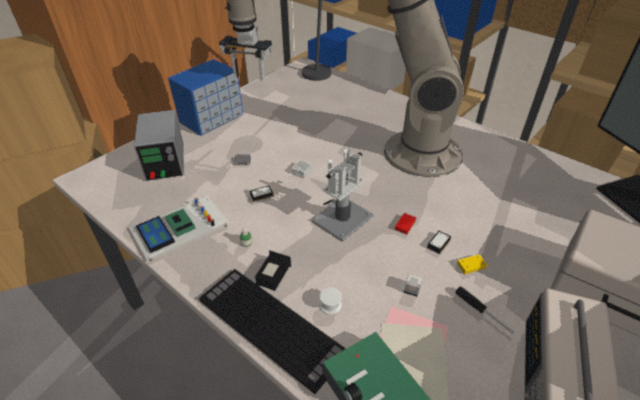

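View pics/top0.png

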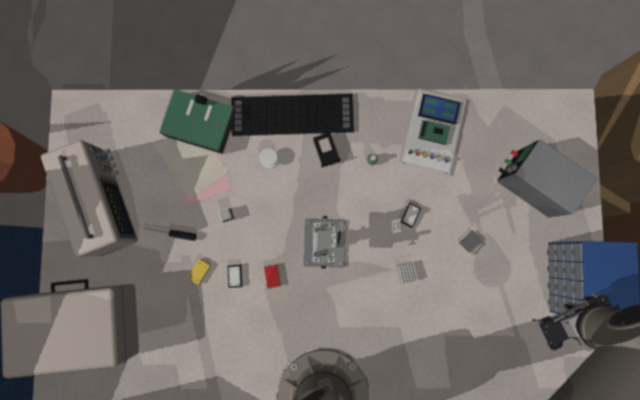

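The scene view shows two black modules with aluminium tops near pixels (439,241) and (261,193), and the stand at (343,205). In the top view they are at (235,275) and (411,214), with the stand at (326,243). Next I measure their poses.

```bash
cat > h.py <<'E'
import numpy as np,cv2
from scipy.spatial.transform import Rotation as R
def cloud(s):
    z=s["range_z"].astype(float); v,u=np.mgrid[:400,:640]
    p=np.stack([(u-s["cx"])/s["fx"]*z,(v-s["cy"])/s["fy"]*z,z],-1)
    w=p@R.from_euler("xyz",np.array(s["rotation"]),degrees=True).as_matrix().T+np.array(s["xyz"])
    w[z==0]=np.nan; return w
def rect(pts):
    return cv2.minAreaRect(pts[:,:2].astype(np.float32))
E
python3 - <<'E'
from h import *
for n in("top","scene"):
    s=np.load(n+"0.npz"); w=cloud(s)
    boxes={"top":{"A":(215,255,255,295),"B":(392,432,195,235),"stand":(300,352,212,272)},"scene":{"A":(420,460,225,258),"B":(243,280,180,206),"stand":(305,385,140,245)}}[n]
    for k,(a,b,c,d) in boxes.items():
        q=w[c:d,a:b].reshape(-1,3); q=q[~np.isnan(q[:,0])]
        print(n,k,"bench z",np.percentile(q[:,2],[5,30,60,90,99.5]).round(1))
        if k!="stand":
            t=q[(q[:,2]>10)&(q[:,2]<26)]; print(len(t),rect(t),np.median(t[:,2]))
        else:
            for lo,hi in((7,20),(100,300),(195,300)):
                t=q[(q[:,2]>lo)&(q[:,2]<hi)]; 
                if len(t)>5: print(lo,len(t),rect(t),t[:,2].max(),t.min(0).round(),t.max(0).round())
    c={"top":(295,357,207,277),"scene":(305,385,140,245)}[n]
    im=s["frame"][c[2]:c[3],c[0]:c[1],::-1]; im=cv2.resize(im,None,fx=5,fy=5,interpolation=cv2.INTER_CUBIC); cv2.imwrite(f"pics/{n}_st.png",im)
    zz=w[...,2]
    if n=="top": 
        np.set_printoptions(linewidth=250); print(np.nan_to_num(zz[214:272,306:346:1]).round().astype(int)[::2])
E
```

```text
top A bench z [-6.  -2.6  0.4 16.3 22.9]
306 ((368.0806884765625, 275.6036071777344), (69.26692962646484, 42.61325454711914), 0.9328921437263489) 16.547765915298896
top B bench z [-6.2 -2.4  0.7 16.5 21.6]
295 ((559.3942260742188, -281.80743408203125), (43.096309661865234, 70.07600402832031), 64.14203643798828) 16.802380259546226
top stand bench z [ -4.6   1.3  12.4 208.8 236.9]
7 877 ((473.60723876953125, -1.9141769409179688), (137.7653045654297, 180.05282592773438), 88.2694091796875) 19.886811148968945 [382. -73.   7.] [563.  68.  20.]
100 940 ((470.8710021972656, -6.131381988525391), (65.83686828613281, 141.26373291015625), 88.13127136230469) 240.2536910646602 [400. -38. 133.] [541.  28. 240.]
195 634 ((470.84954833984375, -6.76353645324707), (56.61878967285156, 141.3278045654297), 87.81456756591797) 240.2536910646602 [400. -36. 198.] [541.  23. 240.]
[[ 0  1  0 ...  0  1 -2]
 [ 1  0 -6 ... -3 -3  2]
 [-3 -4 -1 ...  3 -1 -6]
 ...
 [ 3  0 -4 ... 10  9 -1]
 [-6 -3  0 ...  0  0  2]
 [-3  4 -2 ... -2  0 -1]]
scene A bench z [-1.3  1.3  3.4 19.9 23.7]
295 ((365.91619873046875, 296.9051513671875), (74.26876068115234, 78.38770294189453), 2.622662305831909) 19.473529945243172
scene B bench z [-1.1  1.7  4.1 20.3 24.2]
229 ((558.4974365234375, -278.6197509765625), (47.24899673461914, 71.165283203125), 66.91122436523438) 19.653490543551243
scene stand bench z [ -1.1   1.9   5.  155.8 235.5]
7 1219 ((345.5495910644531, -89.03634643554688), (531.7410888671875, 272.7904052734375), 44.48725891113281) 19.978153194365404 [ 101. -338.    7.] [606. 149.  20.]
100 1285 ((471.426513671875, -2.7629356384277344), (69.30396270751953, 143.91798400878906), 88.33970642089844) 242.71485035294813 [400. -38. 100.] [543.  33. 243.]
195 589 ((471.3642578125, -4.8435516357421875), (60.013980865478516, 143.92176818847656), 88.27562713623047) 242.71485035294813 [400. -36. 196.] [543.  26. 243.]
```

View pics/scene_st.png

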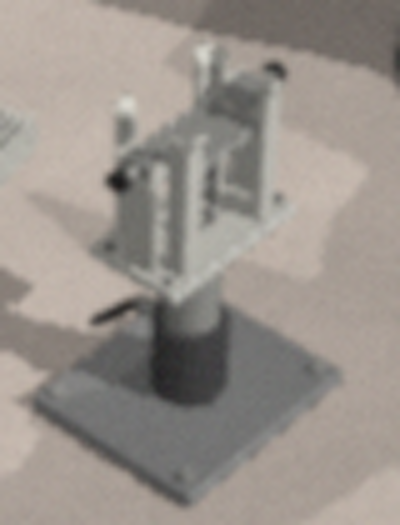

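View pics/top_st.png

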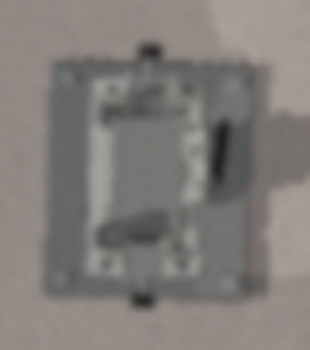

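The crops show the magazine on its column: post tops around (205,50) and (125,105) in the scene crop, and black lip knobs at the x ends, at (150,50) and (143,298) in the top crop. Next I refine its axis, yaw and heights.

Run:
```python
from h import *
for n in("top","scene"):
    s=np.load(n+"0.npz"); w=cloud(s)
    m=(np.abs(w[...,0]-471)<100)&(np.abs(w[...,1]+3)<85)
    q=w[m]
    f=q[(q[:,2]>6)&(q[:,2]<18)]
    # keep largest connected comp for foot
    mm=(m&(w[...,2]>6)&(w[...,2]<18)).astype(np.uint8); mm=cv2.morphologyEx(mm,cv2.MORPH_OPEN,np.ones((3,3)))
    f=w[mm>0]; print(n,"foot",len(f),rect(f),np.median(f[:,2]))
    p=q[(abs(q[:,0]-471)<20)&(abs(q[:,1]+4)<12)&(q[:,2]>100)]; print("plate",np.median(p[:,2]),p[:,2].std(),len(p))
    t=q[q[:,2]>100]
    print(np.histogram(t[:,2],np.arange(100,250,5)))
    t=q[q[:,2]>222]; print(len(t)); print(t[np.argsort(t[:,0])].round()[::max(1,len(t)//40)].tolist())
    # knobs: dark & high
    g=s["frame"].max(-1); k=m&(g<70)&(w[...,2]>150); print("dark",w[k].round().tolist())
```

```text
top foot 770 ((472.1767578125, -5.9723052978515625), (129.8800811767578, 147.76193237304688), 88.06423950195312) 10.995857657439615
plate 206.45148688531663 2.559416459433913 134
(array([  0,   0,   0,   0,   0,   0,   4, 126, 149,  10,   4,   2,   2,
         0,   2,   2,   1,   2,   2,   2, 116, 237,  39, 106,  42,  15,
        40,  35,   2]), array([100, 105, 110, 115, 120, 125, 130, 135, 140, 145, 150, 155, 160,
       165, 170, 175, 180, 185, 190, 195, 200, 205, 210, 215, 220, 225,
       230, 235, 240, 245]))
105
[[401.0, -6.0, 222.0], [419.0, 2.0, 222.0], [422.0, 2.0, 222.0], [427.0, -17.0, 222.0], [428.0, -25.0, 237.0], [430.0, -17.0, 222.0], [430.0, -25.0, 233.0], [430.0, -33.0, 235.0], [430.0, 17.0, 235.0], [430.0, 9.0, 239.0], [433.0, -28.0, 230.0], [433.0, -25.0, 231.0], [433.0, -23.0, 232.0], [433.0, 12.0, 229.0], [433.0, 20.0, 233.0], [433.0, 15.0, 236.0], [436.0, -28.0, 229.0], [436.0, -31.0, 235.0], [436.0, 18.0, 229.0], [436.0, 20.0, 234.0], [438.0, -31.0, 231.0], [438.0, -33.0, 236.0], [438.0, 20.0, 231.0], [441.0, -28.0, 228.0], [441.0, -33.0, 240.0], [441.0, 20.0,
[... 2026 characters left out ...]
21.0, 228.0], [508.0, 24.0, 241.0], [509.0, 7.0, 225.0], [509.0, -22.0, 228.0], [509.0, -22.0, 235.0], [510.0, -21.0, 233.0], [510.0, 19.0, 225.0], [510.0, -28.0, 240.0], [511.0, 20.0, 233.0], [511.0, 16.0, 225.0], [512.0, 23.0, 239.0], [512.0, -22.0, 240.0], [513.0, 18.0, 233.0], [517.0, -0.0, 223.0], [520.0, -9.0, 224.0], [523.0, 1.0, 224.0], [525.0, 3.0, 223.0], [539.0, -0.0, 222.0]]
dark [[405.0, -2.0, 221.0], [405.0, 1.0, 222.0], [539.0, -7.0, 222.0], [538.0, -5.0, 223.0], [542.0, -8.0, 220.0], [538.0, -7.0, 218.0], [539.0, -3.0, 221.0], [542.0, -8.0, 216.0], [541.0, -5.0, 218.0], [538.0, -4.0, 216.0], [539.0, 0.0, 219.0], [543.0, -4.0, 215.0], [540.0, -3.0, 214.0], [539.0, 0.0, 215.0]]
```

Both modules lie flat: B at about (559,-281) with yaw -26°, and A at about (368,276) with yaw +1°. The stand axis is about (471.5,-5.5) with yaw -2°, and the plate at about 207 puts s near 48 (post tops about 238). B is nearer, so I go there first.

```bash
cat >> h.py <<'E'
def plan(*tgts):
    """targets (x,y,z,yaw) world -> slide cm / rot deg from measured pose"""
    from cell import robot
    o=robot.observe(); Rt=R.from_euler("xyz",o["orientation"],degrees=True)
    print("t",round(o["time"],2),"pos",o["tool_pos"].round(1),o["orientation"].round(2),"F",o["ft_force"].round(1),"w",round(o["grip_width"],1))
    for x,y,z,yaw in tgts:
        d=Rt.inv().apply(np.array([x,y,z])-o["tool_pos"])/10
        r=(Rt.inv()*R.from_euler("xyz",[180,0,yaw],degrees=True)).as_rotvec(degrees=True)
        print(d.round(2).tolist(),r.round(2).tolist())
E
python3 -c "
from h import *
plan((559,-281,120,-26),(559,-281,60,-26))"
```

```text
t 0.1 pos [ 275.5 -615.8  223.9] [-1.7993e+02  1.0000e-02  2.4110e+01] F [-0.3  0.5  0.2] w 94.0
[39.55, -18.97, 10.4] [-0.06, 0.03, 50.11]
[39.55, -18.96, 16.4] [-0.06, 0.03, 50.11]
```

Emit:
carry_out:
  slide:
    - [5,-2,1]
    - [11,-5,3]
    - [17,-8,5]
    - [23,-11,7]
    - [29,-14,9]
    - [35,-17,10]
    - [39.5,-19,10.4]
    - [39.5,-19,14]
  rot:
    - [0,0,8]
    - [0,0,16]
    - [0,0,24]
    - [0,0,32]
    - [0,0,40]
    - [0,0,50.1]
    - [0,0,50.1]
    - [0,0,50.1]
  claw: [0.3,0.3,0.3,0.3,0.3,0.3,0.3,0.3]
  grip_force: 25

```text
time: 1.1
tool_pos: [562.6, -277.6, 85.4]
orientation: [-179.9, -0.2, -25.7]
ft_force: [0.2, -0.2, -0.8]
grip_width: 66.0
gripper_force: 0.0
```

Run:
```python
from h import *
from cell import robot
s=robot.snapshot("scene"); w=cloud(s)
im=cv2.resize(s["frame"][130:240,200:350,::-1],None,fx=5,fy=5,interpolation=cv2.INTER_CUBIC); cv2.imwrite("pics/b1.png",im)
plan((559,-281,60,-26),(559,-281,23,-26))
```

```text
t 1.15 pos [ 560.5 -275.    79.2] [-179.9     0.22  -25.64] F [-1.4  4.1 -5.3] w 66.0
[0.13, 0.61, 1.92] [-0.1, 0.22, 0.36]
[0.15, 0.62, 5.62] [-0.1, 0.22, 0.36]
```

View pics/b1.png

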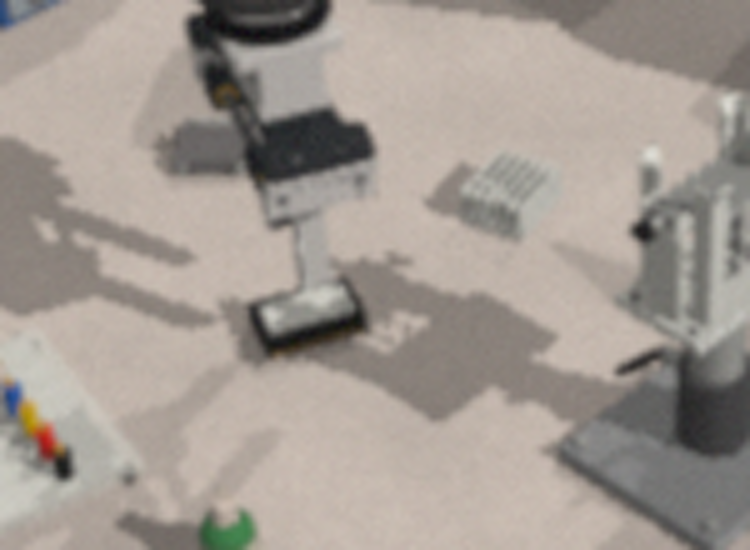

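The crop shows the open gripper above module B, which is at crop pixel (308,318). The nearby white spots are only sunlight. I let it settle before descending.

Emit:
carry_out:
  slide:
    - [0,0,0]
    - [0,0,0]
    - [0,0,0]
  rot:
    - [0,0,0]
    - [0,0,0]
    - [0,0,0]
  claw: [0.3,0.3,0.3]

```text
time: 1.52
tool_pos: [558.4, -282.8, 85.7]
orientation: [180.0, -0.1, -26.1]
ft_force: [-0.1, 0.5, 0.3]
grip_width: 65.9
gripper_force: 0.0
```

```bash
python3 -c "
from h import *
plan((559,-281,23,-26))"
```

```text
t 1.52 pos [ 558.4 -282.8   85.7] [ 1.7999e+02 -9.0000e-02 -2.6100e+01] F [-0.1  0.5  0.3] w 65.9
[-0.04, -0.19, 6.27] [0.01, -0.09, -0.1]
```

Emit:
carry_out:
  slide:
    - [0,-0.2,2.5]
    - [0,-0.2,4.5]
    - [0,-0.2,5.7]
    - [0,-0.2,6.1]
    - [0,-0.2,6.1]
    - [0,-0.2,6.1]
    - [0,-0.2,6.1]
  rot:
    - [0,0,0]
    - [0,0,0]
    - [0,0,0]
    - [0,0,0]
    - [0,0,0]
    - [0,0,0]
    - [0,0,0]
  claw: [0.3,0.3,0.3,0.3,0.3,0.45,0.6]

```text
time: 2.4
tool_pos: [559.8, -279.6, 24.0]
orientation: [-180.0, -0.0, -26.0]
ft_force: [-1.4, -0.5, -0.3]
grip_width: 49.4
gripper_force: 0.0
```

Emit:
carry_out:
  slide:
    - [0,0,0]
    - [0,0,0]
    - [0,0,0]
  rot:
    - [0,0,0]
    - [0,0,0]
    - [0,0,0]
  claw: [0.7,0.7,0.7]

```text
time: 2.78
tool_pos: [559.7, -279.6, 23.8]
orientation: [-180.0, -0.0, -26.0]
ft_force: [-1.2, 0.7, 6.4]
grip_width: 41.9
gripper_force: 25.0
```

```bash
python3 -c "
from h import *
plan((559,-281,23,-26),(559,-281,300,-26),(471.5,-5.5,300,-1.9))"
```

```text
t 2.77 pos [ 559.7 -279.6   23.8] [-1.800e+02 -3.000e-02 -2.599e+01] F [-1.2  0.7  6.4] w 41.9
[-0.0, 0.15, 0.08] [-0.0, -0.03, 0.01]
[0.01, 0.15, -27.62] [-0.0, -0.03, 0.01]
[-19.93, -20.78, -27.62] [0.0, -0.03, -24.09]
```

Emit:
carry_out:
  slide:
    - [0,0,-2]
    - [0,0,-6]
    - [0,0,-11]
    - [0,0,-17]
    - [0,0,-23]
    - [0,0,-27.6]
    - [-4,-4,-27.6]
    - [-8,-8,-27.6]
  rot:
    - [0,0,0]
    - [0,0,0]
    - [0,0,0]
    - [0,0,0]
    - [0,0,0]
    - [0,0,0]
    - [0,0,-5]
    - [0,0,-12]
  claw: [0.7,0.7,0.7,0.7,0.7,0.7,0.7,0.7]
  grip_force: 35

```text
time: 3.78
tool_pos: [521.9, -171.5, 301.0]
orientation: [-180.0, -0.1, -13.9]
ft_force: [-0.5, 1.2, -2.1]
grip_width: 41.2
gripper_force: 35.0
```

```bash
python3 -c "
from h import *
plan((471.5,-5.5,300,-1.9))"
```

```text
t 3.77 pos [ 521.9 -171.5  301. ] [-1.800e+02 -9.000e-02 -1.386e+01] F [-0.5  1.2 -2.1] w 41.2
[-8.87, -14.91, 0.09] [0.01, -0.09, -11.96]
```

Emit:
carry_out:
  slide:
    - [-3,-5,0]
    - [-6,-10,0]
    - [-8,-13.5,0]
    - [-8.9,-14.9,0]
    - [-8.9,-14.9,0]
    - [-8.9,-14.9,0]
  rot:
    - [0,0,-4]
    - [0,0,-8]
    - [0,0,-12]
    - [0,0,-12]
    - [0,0,-12]
    - [0,0,-12]
  claw: [0.7,0.7,0.7,0.7,0.7,0.7]

```text
time: 4.53
tool_pos: [472.6, -7.9, 299.7]
orientation: [180.0, -0.0, -2.1]
ft_force: [-0.9, -0.2, -1.6]
grip_width: 41.4
gripper_force: 35.0
```

Run:
```python
from h import *
from cell import robot
plan((471.5,-5.5,300,-1.9))
s=robot.snapshot("scene"); np.savez("b2.npz",**s)
im=cv2.resize(s["frame"][95:245,280:400,::-1],None,fx=4,fy=4,interpolation=cv2.INTER_CUBIC); cv2.imwrite("pics/b2.png",im)
```

```text
t 4.53 pos [472.6  -7.9 299.7] [ 1.7999e+02 -1.0000e-02 -2.1300e+00] F [-0.9 -0.2 -1.6] w 41.4
[-0.12, -0.23, -0.03] [0.01, -0.01, -0.23]
```

View pics/b2.png

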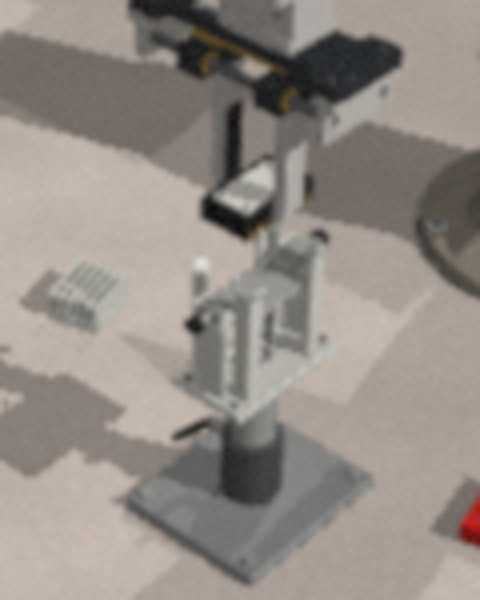

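The module hangs level above the magazine, with its centre at crop (245,195) and the post tops at about (200,265) to (320,235). I compare its ends with the magazine in the same depth image.

```bash
cat >> h.py <<'E'
def hand(s,o,ang=-1.9):
    """module in hand: points in frame of yaw ang about TCP xy"""
    w=cloud(s); p=o["tool_pos"]; c,sn=np.cos(np.radians(ang)),np.sin(np.radians(ang))
    d=w[...,:2]-p[:2]; lx=d[...,0]*c+d[...,1]*sn; ly=-d[...,0]*sn+d[...,1]*c; lz=w[...,2]-p[2]
    return lx,ly,lz
E
python3 - <<'E'
from h import *
from cell import robot
o=robot.observe(); 
s=np.load("b2.npz")
lx,ly,lz=hand(s,o)
m=(abs(lx)<60)&(abs(ly)<24)&(lz>-30)&(lz<6); print(m.sum())
top=m&(lz>-6); print("top z",np.median(lz[top]))
for y0 in range(-20,21,8):
    k=m&(abs(ly-y0)<4)
    if k.sum()>5: print("y",y0,"x",lx[k].min().round(1),lx[k].max().round(1), k.sum())
k=m&(lx>25); print("y range at +x end",np.percentile(ly[k],[1,99]))
# magazine same frame
m2=(abs(lx)<50)&(abs(ly)<45)&(lz<-62)&(lz>-75)
print("high posts"); q=np.c_[lx[m2],ly[m2],lz[m2]]; print(q[np.argsort(q[:,0])].round(1)[::3].tolist())
# other: top camera
s=robot.snapshot("top"); np.savez("b2t.npz",**s)
lx,ly,lz=hand(s,o)
m=(abs(lx)<60)&(abs(ly)<40)&(lz>-30)&(lz<6); print("top",m.sum(), lx[m].min() if m.any() else 0,lx[m].max() if m.any() else 0)
E
```

```text
304
top z -3.5897736714097164
y -20 x -34.5 35.3 47
y -12 x -33.4 34.9 53
y -4 x -25.2 34.9 48
y 4 x -17.6 35.2 39
y 12 x -35.7 34.8 39
y 20 x -36.3 36.0 78
y range at +x end [-20.62454752  22.97464286]
high posts
[[-49.1, -7.6, -74.0], [-44.7, -12.1, -63.2], [-43.2, 22.7, -66.3], [-42.6, -9.8, -71.5], [-42.2, 16.1, -65.6], [-41.7, -16.5, -74.4], [-41.5, -16.5, -70.6], [-41.4, 20.2, -63.1], [-40.4, 29.0, -72.2], [-40.1, 18.0, -67.0], [-38.0, -9.7, -72.6], [-36.6, -19.8, -73.2], [-34.2, -17.7, -74.4], [-32.5, 27.9, -68.4], [-31.0, 29.5, -73.8], [25.6, 29.2, -66.3], [27.1, 30.8, -71.5], [29.1, 28.7, -68.0], [32.3, 31.4, -68.2], [34.6, 26.4, -73.0], [35.3, 30.6, -73.8], [35.6, -9.5, -70.3], [35.9, 20.2, -72.0], [36.5, -12.6, -67.9], [36.8, -8.6, -62.2], [37.1, 28.6, -73.9], [37.4, -8.1, -65.1], [38.5, 25.8, -64.1], [39.0, -17.8, -62.2]]
top 0 0 0
```

Emit:
carry_out:
  slide:
    - [-0.1,-0.17,1]
    - [-0.1,-0.17,2.2]
    - [-0.1,-0.17,3.0]
    - [-0.1,-0.17,3.3]
    - [-0.1,-0.17,3.3]
  rot:
    - [0,0,-0.2]
    - [0,0,-0.2]
    - [0,0,-0.2]
    - [0,0,-0.2]
    - [0,0,-0.2]
  claw: [0.7,0.7,0.7,0.7,0.7]

```text
time: 5.25
tool_pos: [471.4, -4.7, 266.4]
orientation: [-180.0, 0.0, -1.8]
ft_force: [0.0, 0.4, -1.4]
grip_width: 41.5
gripper_force: 35.0
```

```bash
python3 -c "
from h import *
plan((471.4,-6.2,255,-1.9))"
```

```text
t 5.25 pos [471.4  -4.7 266.4] [-1.80e+02  2.00e-02 -1.79e+00] F [ 0.   0.4 -1.4] w 41.5
[0.01, 0.15, 1.14] [-0.0, 0.02, 0.11]
```

Emit:
carry_out:
  slide:
    - [0,0.15,0]
    - [0,0.15,0.3]
    - [0,0.15,0.6]
    - [0,0.15,0.9]
    - [0,0.15,1.1]
    - [0,0.15,1.1]
  rot:
    - [0,0,0.1]
    - [0,0,0.1]
    - [0,0,0.1]
    - [0,0,0.1]
    - [0,0,0.1]
    - [0,0,0.1]
  claw: [0.7,0.7,0.7,0.7,0.7,0.7]

```text
time: 6.0
tool_pos: [471.3, -6.2, 255.3]
orientation: [-180.0, 0.0, -1.9]
ft_force: [0.7, 0.3, -1.1]
grip_width: 41.6
gripper_force: 35.0
```

Emit:
carry_out:
  slide:
    - [0,0,0.2]
    - [0,0,0.4]
    - [0,0,0.6]
    - [0,0,0.8]
    - [0,0,0.8]
  rot:
    - [0,0,0]
    - [0,0,0]
    - [0,0,0]
    - [0,0,0]
    - [0,0,0]
  claw: [0.7,0.7,0.7,0.7,0.7]

```text
time: 6.62
tool_pos: [471.3, -6.2, 247.3]
orientation: [-180.0, 0.0, -1.9]
ft_force: [-0.6, 0.4, -0.4]
grip_width: 41.6
gripper_force: 35.0
```

Emit:
carry_out:
  slide:
    - [0,0,0.1]
    - [0,0,0.2]
    - [0,0,0.3]
    - [0,0,0.4]
    - [0,0,0.4]
  rot:
    - [0,0,0]
    - [0,0,0]
    - [0,0,0]
    - [0,0,0]
    - [0,0,0]
  claw: [0.7,0.7,0.7,0.7,0.7]

```text
time: 7.25
tool_pos: [471.3, -6.2, 243.4]
orientation: [-180.0, 0.0, -1.9]
ft_force: [0.5, 0.5, -2.1]
grip_width: 41.8
gripper_force: 35.0
```

Emit:
carry_out:
  slide:
    - [0,0,0.1]
    - [0,0,0.2]
    - [0,0,0.3]
    - [0,0,0.3]
  rot:
    - [0,0,0]
    - [0,0,0]
    - [0,0,0]
    - [0,0,0]
  claw: [0.7,0.7,0.7,0.7]
  grip_force: 45

```text
time: 7.75
tool_pos: [471.4, -6.2, 240.5]
orientation: [-180.0, -0.0, -1.9]
ft_force: [-1.1, 1.8, 0.2]
grip_width: 41.4
gripper_force: 45.0
```

Emit:
carry_out:
  slide:
    - [0,0,0.1]
    - [0,0,0.2]
    - [0,0,0.3]
    - [0,0,0.3]
  rot:
    - [0,0,0]
    - [0,0,0]
    - [0,0,0]
    - [0,0,0]
  claw: [0.7,0.7,0.7,0.7]

```text
time: 8.25
tool_pos: [471.4, -6.2, 237.5]
orientation: [-180.0, -0.0, -1.9]
ft_force: [-0.6, 1.7, 3.1]
grip_width: 41.6
gripper_force: 45.0
```

Emit:
carry_out:
  slide:
    - [0,0,0.1]
    - [0,0,0.2]
    - [0,0,0.3]
    - [0,0,0.4]
    - [0,0,0.4]
  rot:
    - [0,0,0]
    - [0,0,0]
    - [0,0,0]
    - [0,0,0]
    - [0,0,0]
  claw: [0.7,0.7,0.7,0.7,0.7]

```text
time: 8.88
tool_pos: [471.1, -6.2, 233.2]
orientation: [-180.0, 0.0, -1.9]
ft_force: [0.8, 1.3, -2.0]
grip_width: 41.6
gripper_force: 45.0
```

Emit:
carry_out:
  slide:
    - [0,0,0.1]
    - [0,0,0.2]
    - [0,0,0.3]
    - [0,0,0.4]
    - [0,0,0.4]
  rot:
    - [0,0,0]
    - [0,0,0]
    - [0,0,0]
    - [0,0,0]
    - [0,0,0]
  claw: [0.7,0.7,0.7,0.7,0.7]

```text
time: 9.5
tool_pos: [471.4, -6.2, 229.5]
orientation: [-180.0, -0.0, -1.9]
ft_force: [0.9, 2.1, 3.3]
grip_width: 41.2
gripper_force: 45.0
```

Emit:
carry_out:
  slide:
    - [0,0,0.1]
    - [0,0,0.2]
    - [0,0,0.3]
    - [0,0,0.3]
    - [0,0,0.3]
  rot:
    - [0,0,0]
    - [0,0,0]
    - [0,0,0]
    - [0,0,0]
    - [0,0,0]
  claw: [0.7,0.7,0.7,0.7,0.7]

```text
time: 10.12
tool_pos: [471.4, -6.2, 226.5]
orientation: [-180.0, -0.0, -1.9]
ft_force: [-0.1, 0.9, 3.5]
grip_width: 41.6
gripper_force: 45.0
```

Run:
```python
from h import *
from cell import robot
plan()
F=[]
for i in range(4):
    s=robot.snapshot("scene"); o=robot.observe(); F.append(o["ft_force"].round(1))
print(F)
lx,ly,lz=hand(s,o)
m=(abs(lx)<34)&(abs(ly)<19)&(lz>-30)&(lz<8)&(abs(lx)>12)
print(m.sum(),np.percentile(lz[m],[5,25,50,75,95]).round(1))
im=cv2.resize(s["frame"][110:230,285:405,::-1],None,fx=5,fy=5,interpolation=cv2.INTER_CUBIC); cv2.imwrite("pics/b3.png",im)
```

```text
t 10.12 pos [471.4  -6.2 226.5] [-180.     -0.     -1.89] F [-0.1  0.9  3.5] w 41.6
[array([-0.9,  1.7,  2.5]), array([-0.7,  1.2,  2.7]), array([0. , 1.6, 3.6]), array([0.3, 2.1, 2.2])]
81 [-6.8 -4.7 -3.5 -2.3 -1. ]
```

View pics/b3.png

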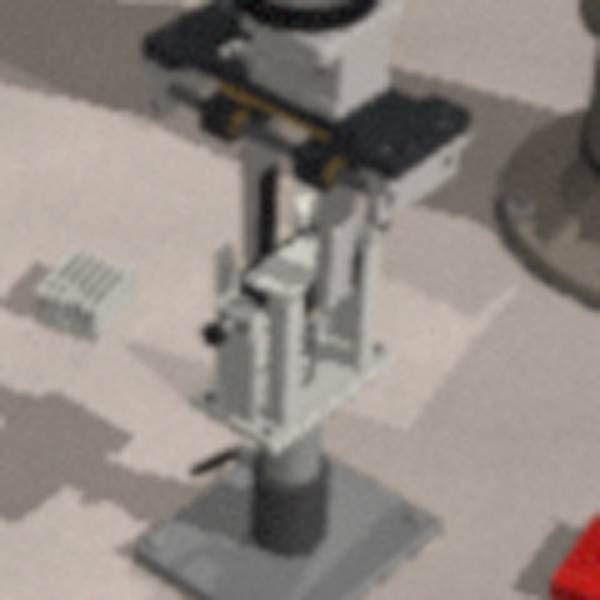

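The module is seated between the posts, with its top at crop (283,275). It is level and hasn't slipped in the grip, and the force is about 4 N over baseline. I keep pressing.

Emit:
carry_out:
  slide:
    - [0,0,0.1]
    - [0,0,0.2]
    - [0,0,0.3]
    - [0,0,0.4]
    - [0,0,0.5]
    - [0,0,0.6]
    - [0,0,0.7]
    - [0,0,0.8]
  rot:
    - [0,0,0]
    - [0,0,0]
    - [0,0,0]
    - [0,0,0]
    - [0,0,0]
    - [0,0,0]
    - [0,0,0]
    - [0,0,0]
  claw: [0.7,0.7,0.7,0.7,0.7,0.7,0.7,0.7]

```text
time: 11.32
tool_pos: [471.4, -6.2, 218.7]
orientation: [-180.0, -0.0, -1.9]
ft_force: [-2.1, 1.3, 6.5]
grip_width: 41.6
gripper_force: 45.0
```

Emit:
carry_out:
  slide:
    - [0,0,0.1]
    - [0,0,0.2]
    - [0,0,0.2]
  rot:
    - [0,0,0]
    - [0,0,0]
    - [0,0,0]
  claw: [0.7,0.7,0.7]

```text
time: 11.7
tool_pos: [471.4, -6.2, 216.6]
orientation: [-180.0, -0.0, -1.9]
ft_force: [-1.5, 0.6, 4.8]
grip_width: 41.9
gripper_force: 45.0
```

Emit:
carry_out:
  slide:
    - [0,0,0.1]
    - [0,0,0.2]
    - [0,0,0.2]
  rot:
    - [0,0,0]
    - [0,0,0]
    - [0,0,0]
  claw: [0.7,0.7,0.7]

```text
time: 12.08
tool_pos: [471.4, -6.2, 214.6]
orientation: [-180.0, -0.0, -1.9]
ft_force: [-1.3, 0.8, 4.8]
grip_width: 41.4
gripper_force: 45.0
```

Emit:
carry_out:
  slide:
    - [0,0,0.1]
    - [0,0,0.2]
    - [0,0,0.2]
  rot:
    - [0,0,0]
    - [0,0,0]
    - [0,0,0]
  claw: [0.7,0.7,0.7]

```text
time: 12.45
tool_pos: [471.4, -6.2, 212.6]
orientation: [-180.0, -0.0, -1.9]
ft_force: [-1.6, 1.1, 5.8]
grip_width: 41.9
gripper_force: 45.0
```

Emit:
carry_out:
  slide:
    - [0,0,0.1]
    - [0,0,0.2]
    - [0,0,0.2]
  rot:
    - [0,0,0]
    - [0,0,0]
    - [0,0,0]
  claw: [0.7,0.7,0.7]

```text
time: 12.82
tool_pos: [471.4, -6.2, 210.6]
orientation: [-180.0, -0.0, -1.9]
ft_force: [-1.5, 0.4, 5.6]
grip_width: 41.4
gripper_force: 45.0
```

Run:
```python
from h import *
from cell import robot
plan()
s=robot.snapshot("scene"); o=robot.observe(); w=cloud(s); print(o["ft_force"])
g=s["frame"].max(-1); k=(abs(w[...,0]-471)<90)&(abs(w[...,1]+5)<20)&(w[...,2]>205)&(w[...,2]<232)&(g<75)
for sg in(-1,1):
    q=w[k&(sg*(w[...,0]-471)>50)]; print(len(q),np.median(q,0).round(1))
lx,ly,lz=hand(s,o)
m=(abs(lx)<34)&(abs(ly)<19)&(lz>-30)&(lz<8)&(abs(lx)>12); print(m.sum(),np.percentile(lz[m],[5,25,50,75,95]).round(1))
```

```text
t 12.82 pos [471.4  -6.2 210.6] [-1.7999e+02 -1.0000e-02 -1.8900e+00] F [-1.5  0.4  5.6] w 41.4
[-1.47745343  0.97971592  6.09729482]
0 [nan nan nan]
12 [539.9  -4.7 218. ]
35 [-18.7  -4.5  -3.4  -2.5  -1.1]
  return _methods._mean(a, axis=axis, dtype=dtype,
  ret = um.true_divide(
```

Emit:
carry_out:
  slide:
    - [0,0,-0.1]
    - [0,0,-0.2]
    - [0,0,-0.2]
  rot:
    - [0,0,0]
    - [0,0,0]
    - [0,0,0]
  claw: [0.7,0.7,0.7]

```text
time: 13.25
tool_pos: [471.4, -6.2, 212.7]
orientation: [-180.0, -0.0, -1.9]
ft_force: [-1.3, 0.8, 6.9]
grip_width: 41.5
gripper_force: 45.0
```

Emit:
carry_out:
  slide:
    - [0,0,-0.1]
    - [0,0,-0.2]
    - [0,0,-0.2]
  rot:
    - [0,0,0]
    - [0,0,0]
    - [0,0,0]
  claw: [0.7,0.7,0.7]

```text
time: 13.62
tool_pos: [471.4, -6.2, 214.6]
orientation: [-180.0, -0.0, -1.9]
ft_force: [-1.0, 2.1, 5.7]
grip_width: 41.4
gripper_force: 45.0
```

Emit:
carry_out:
  slide:
    - [0,0,-0.05]
    - [0,0,-0.1]
    - [0,0,-0.1]
  rot:
    - [0,0,0]
    - [0,0,0]
    - [0,0,0]
  claw: [0.7,0.7,0.7]

```text
time: 14.0
tool_pos: [471.4, -6.2, 215.5]
orientation: [-180.0, -0.0, -1.9]
ft_force: [-0.3, 1.8, 3.1]
grip_width: 41.5
gripper_force: 45.0
```

Emit:
carry_out:
  slide:
    - [0,0,-0.05]
    - [0,0,-0.1]
    - [0,0,-0.1]
  rot:
    - [0,0,0]
    - [0,0,0]
    - [0,0,0]
  claw: [0.7,0.7,0.7]

```text
time: 14.38
tool_pos: [471.3, -6.2, 215.8]
orientation: [-180.0, 0.0, -1.9]
ft_force: [7.4, 1.5, -13.7]
grip_width: 41.4
gripper_force: 45.0
```

The lips hold it: pulling up gave -14 N at z 215.8. I lower slightly, release and retreat.

Emit:
carry_out:
  slide:
    - [0,0,0.08]
    - [0,0,0.08]
    - [0,0,0.08]
    - [0,0,0.08]
    - [0,0,0.08]
  rot:
    - [0,0,0]
    - [0,0,0]
    - [0,0,0]
    - [0,0,0]
    - [0,0,0]
  claw: [0.7,0.7,0.3,0.3,0.3]
  grip_force: 25

```text
time: 15.0
tool_pos: [471.3, -6.4, 215.8]
orientation: [180.0, -0.0, -1.9]
ft_force: [0.1, -0.3, -0.2]
grip_width: 64.9
gripper_force: 0.0
```

Emit:
carry_out:
  slide:
    - [0,0,-1]
    - [0,0,-3]
    - [0,0,-6]
    - [0,0,-8]
    - [0,0,-8]
  rot:
    - [0,0,0]
    - [0,0,0]
    - [0,0,0]
    - [0,0,0]
    - [0,0,0]
  claw: [0.3,0.3,0.3,0.3,0.3]

```text
time: 15.62
tool_pos: [472.1, -6.2, 297.5]
orientation: [-180.0, -0.2, -1.9]
ft_force: [0.2, -0.9, -0.2]
grip_width: 65.7
gripper_force: 0.0
```

Run:
```python
from h import *
from cell import robot
plan((367.5,276.5,296,0.9),(367.5,276.5,60,0.9))
s=robot.snapshot("scene"); w=cloud(s)
q=w[(abs(w[...,0]-471)<25)&(abs(w[...,1]+5)<12)&(w[...,2]>150)&(w[...,2]<235)]; print("mag top",len(q),np.percentile(q[:,2],[10,50,90]))
s=robot.snapshot("top"); w=cloud(s)
q=w[255:295,215:255].reshape(-1,3); q=q[(q[:,2]>10)&(q[:,2]<26)]; print("A",len(q),rect(q))
```

```text
t 15.62 pos [472.1  -6.2 297.5] [-1.7998e+02 -1.7000e-01 -1.9000e+00] F [ 0.2 -0.9 -0.2] w 65.7
[-11.39, -27.91, 0.13] [-0.02, -0.18, -2.8]
[-11.46, -27.9, 23.73] [-0.02, -0.18, -2.8]
mag top 79 [208.48187485 211.64431309 213.66216544]
A 300 ((367.30218505859375, 284.5111999511719), (71.36157989501953, 58.218379974365234), 5.66563606262207)
```

Emit:
carry_out:
  slide:
    - [-2,-5,0]
    - [-4,-10,0]
    - [-6.5,-16,0]
    - [-9,-22,0]
    - [-11,-26.5,1]
    - [-11.4,-27.9,6]
    - [-11.4,-27.9,11]
    - [-11.4,-27.9,16]
  rot:
    - [0,0,0]
    - [0,0,0]
    - [0,0,-1]
    - [0,0,-2.8]
    - [0,0,-2.8]
    - [0,0,-2.8]
    - [0,0,-2.8]
    - [0,0,-2.8]
  claw: [0.3,0.3,0.3,0.3,0.3,0.3,0.3,0.3]

```text
time: 16.73
tool_pos: [365.9, 276.2, 133.6]
orientation: [180.0, 0.0, 0.9]
ft_force: [1.6, 0.5, -0.6]
grip_width: 65.9
gripper_force: 0.0
```

Emit:
carry_out:
  slide:
    - [0,0,0]
    - [0,0,0]
    - [0,0,0]
  rot:
    - [0,0,0]
    - [0,0,0]
    - [0,0,0]
  claw: [0.3,0.3,0.3]

```text
time: 17.1
tool_pos: [367.5, 277.0, 137.5]
orientation: [-179.9, -0.1, 0.9]
ft_force: [-0.1, 0.1, 0.4]
grip_width: 65.9
gripper_force: 0.0
```

Run:
```python
from h import *
from cell import robot
s=robot.snapshot("scene"); w=cloud(s); g=s["frame"].astype(int)
m=(w[...,2]>12)&(w[...,2]<27)&(abs(w[...,0]-368)<50)&(abs(w[...,1]-276)<38)
m=cv2.morphologyEx(m.astype(np.uint8),cv2.MORPH_OPEN,np.ones((2,2)))>0
q=w[m]; print(len(q),rect(q),np.percentile(q[:,:2],[2,98],axis=0))
plan((368,276,60,0.9),(368,276,23.5,0.9))
im=cv2.resize(s["frame"][160:280,370:490,::-1],None,fx=5,fy=5,interpolation=cv2.INTER_CUBIC); cv2.imwrite("pics/a1.png",im)
```

```text
277 ((360.6353759765625, 282.09832763671875), (87.15155029296875, 39.552757263183594), 1.3502991199493408) [[331.65421026 263.54625427]
 [402.01769781 301.18440951]]
t 17.15 pos [367.5 276.9 137.4] [-1.7992e+02 -1.3000e-01  8.9000e-01] F [-0.3 -1.  -0.2] w 65.9
[0.03, 0.1, 7.74] [-0.08, -0.13, -0.01]
[0.03, 0.11, 11.39] [-0.08, -0.13, -0.01]
```

View pics/a1.png

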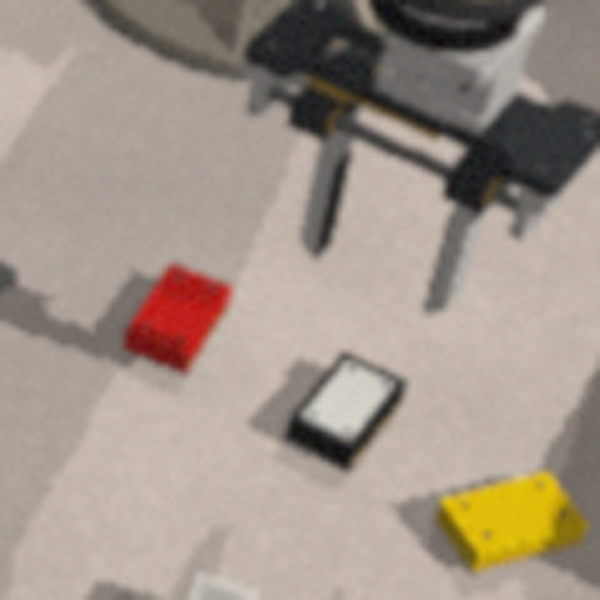

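Module A sits under the open gripper at crop (348,408), and the red and yellow look-alikes are clear of the fingers. I descend and grasp.

Emit:
carry_out:
  slide:
    - [0,0.1,4]
    - [0,0.1,8]
    - [0,0.1,10.3]
    - [0,0.1,11.2]
    - [0,0.1,11.35]
    - [0,0.1,11.35]
    - [0,0.1,11.35]
    - [0,0.1,11.35]
  rot:
    - [0,0,0]
    - [0,0,0]
    - [0,0,0]
    - [0,0,0]
    - [0,0,0]
    - [0,0,0]
    - [0,0,0]
    - [0,0,0]
  claw: [0.3,0.3,0.3,0.3,0.3,0.4,0.5,0.6]

```text
time: 18.15
tool_pos: [367.1, 275.7, 22.8]
orientation: [-180.0, -0.1, 0.9]
ft_force: [-0.9, -1.3, 9.3]
grip_width: 41.9
gripper_force: 25.0
```

Emit:
carry_out:
  slide:
    - [0,0,0]
    - [0,0,0]
    - [0,0,0]
    - [0,0,0]
  rot:
    - [0,0,0]
    - [0,0,0]
    - [0,0,0]
    - [0,0,0]
  claw: [0.7,0.7,0.7,0.7]

```text
time: 18.65
tool_pos: [367.1, 275.7, 22.8]
orientation: [-180.0, -0.1, 0.9]
ft_force: [-0.3, -0.4, 9.7]
grip_width: 41.9
gripper_force: 25.0
```

```bash
python3 -c "
from h import *
plan((367.5,277,300,0.9),(471.4,-6.2,300,-1.9))"
```

```text
t 18.65 pos [367.1 275.7  22.8] [-1.7996e+02 -6.0000e-02  9.0000e-01] F [-0.3 -0.4  9.7] w 41.9
[0.07, -0.15, -27.72] [-0.04, -0.06, 0.0]
[10.01, 28.33, -27.73] [-0.04, -0.05, 2.8]
```

Emit:
carry_out:
  slide:
    - [0,0,-2]
    - [0,0,-7]
    - [0,0,-13]
    - [0,0,-19]
    - [0,0,-25]
    - [1,3,-27.7]
    - [3,8,-27.7]
    - [5,14,-27.7]
  rot:
    - [0,0,0]
    - [0,0,0]
    - [0,0,0]
    - [0,0,0]
    - [0,0,0]
    - [0,0,0]
    - [0,0,1]
    - [0,0,2.8]
  claw: [0.7,0.7,0.7,0.7,0.7,0.7,0.7,0.7]
  grip_force: 45

```text
time: 19.65
tool_pos: [418.8, 135.7, 299.8]
orientation: [-180.0, -0.1, -1.8]
ft_force: [1.9, -0.3, -0.9]
grip_width: 41.4
gripper_force: 44.9
```

Emit:
carry_out:
  slide:
    - [2,5,0]
    - [4,11,0]
    - [5,14.2,0]
    - [5,14.2,0]
    - [5,14.2,0]
    - [5,14.2,0]
    - [5,14.2,0]
  rot:
    - [0,0,0]
    - [0,0,0]
    - [0,0,0]
    - [0,0,0]
    - [0,0,0]
    - [0,0,0]
    - [0,0,0]
  claw: [0.7,0.7,0.7,0.7,0.7,0.7,0.7]

```text
time: 20.52
tool_pos: [463.8, -5.9, 299.3]
orientation: [-180.0, -0.0, -1.8]
ft_force: [-0.3, 0.1, -1.4]
grip_width: 41.4
gripper_force: 44.9
```

Run:
```python
from h import *
from cell import robot
plan((471.4,-6.2,264,-1.9))
s=robot.snapshot("scene");o=robot.observe()
lx,ly,lz=hand(s,o)
m=(abs(lx)<60)&(abs(ly)<24)&(lz>-30)&(lz<6); top=m&(lz>-6); print("top z",np.median(lz[top]))
for y0 in range(-20,21,8):
    k=m&(abs(ly-y0)<4)
    if k.sum()>5: print("y",y0,"x",lx[k].min().round(1),lx[k].max().round(1), k.sum())
```

```text
t 20.52 pos [463.8  -5.9 299.3] [-180.     -0.     -1.82] F [-0.3  0.1 -1.4] w 41.4
[0.76, 0.0, 3.53] [-0.0, -0.0, 0.08]
top z -2.8106413745074406
y -20 x -34.8 34.7 39
y -12 x -33.7 36.2 55
y -4 x -24.3 35.7 48
y 4 x -13.9 34.9 41
y 12 x -4.2 35.1 35
y 20 x -37.1 37.7 72
```

Emit:
carry_out:
  slide:
    - [0.76,0,0.5]
    - [0.76,0,1.5]
    - [0.76,0,2.5]
    - [0.76,0,3.2]
    - [0.76,0,3.5]
    - [0.76,0,3.5]
    - [0.76,0,3.5]
  rot:
    - [0,0,0.1]
    - [0,0,0.1]
    - [0,0,0.1]
    - [0,0,0.1]
    - [0,0,0.1]
    - [0,0,0.1]
    - [0,0,0.1]
  claw: [0.7,0.7,0.7,0.7,0.7,0.7,0.7]

```text
time: 21.45
tool_pos: [471.6, -6.9, 264.5]
orientation: [-180.0, -0.0, -2.0]
ft_force: [0.2, -0.6, -0.6]
grip_width: 41.4
gripper_force: 44.9
```

Emit:
carry_out:
  slide:
    - [0,0,0.2]
    - [0,0,0.5]
    - [0,0,0.8]
    - [0,0,1.1]
    - [0,0,1.3]
    - [0,0,1.5]
    - [0,0,1.5]
  rot:
    - [0,0,0]
    - [0,0,0]
    - [0,0,0]
    - [0,0,0]
    - [0,0,0]
    - [0,0,0]
    - [0,0,0]
  claw: [0.7,0.7,0.7,0.7,0.7,0.7,0.7]

```text
time: 22.32
tool_pos: [471.7, -6.3, 249.1]
orientation: [-180.0, -0.0, -2.0]
ft_force: [0.7, 5.7, -1.1]
grip_width: 41.7
gripper_force: 44.9
```

Emit:
carry_out:
  slide:
    - [-0.02,-0.06,0]
    - [-0.02,-0.06,0.2]
    - [-0.02,-0.06,0.4]
    - [-0.02,-0.06,0.4]
  rot:
    - [0,0,-0.1]
    - [0,0,-0.1]
    - [0,0,-0.1]
    - [0,0,-0.1]
  claw: [0.7,0.7,0.7,0.7]

```text
time: 22.82
tool_pos: [471.3, -6.1, 245.0]
orientation: [-180.0, 0.0, -1.9]
ft_force: [0.9, 6.1, -0.0]
grip_width: 41.7
gripper_force: 44.9
```

Emit:
carry_out:
  slide:
    - [0,-0.08,0]
    - [0,-0.08,0]
    - [0,-0.08,0]
  rot:
    - [0,0,0]
    - [0,0,0]
    - [0,0,0]
  claw: [0.7,0.7,0.7]

```text
time: 23.2
tool_pos: [471.2, -5.8, 245.1]
orientation: [180.0, 0.0, -1.9]
ft_force: [-0.0, -0.5, -2.3]
grip_width: 41.6
gripper_force: 44.9
```

Emit:
carry_out:
  slide:
    - [0,0,0.1]
    - [0,0,0.2]
    - [0,0,0.3]
    - [0,0,0.4]
    - [0,0,0.5]
    - [0,0,0.6]
    - [0,0,0.6]
  rot:
    - [0,0,0]
    - [0,0,0]
    - [0,0,0]
    - [0,0,0]
    - [0,0,0]
    - [0,0,0]
    - [0,0,0]
  claw: [0.7,0.7,0.7,0.7,0.7,0.7,0.7]

```text
time: 24.08
tool_pos: [471.5, -5.5, 239.4]
orientation: [-180.0, -0.0, -1.9]
ft_force: [-0.4, 0.2, 3.9]
grip_width: 41.6
gripper_force: 44.9
```

Emit:
carry_out:
  slide:
    - [0,0,0.1]
    - [0,0,0.2]
    - [0,0,0.3]
    - [0,0,0.4]
    - [0,0,0.5]
    - [0,0,0.6]
    - [0,0,0.6]
  rot:
    - [0,0,0]
    - [0,0,0]
    - [0,0,0]
    - [0,0,0]
    - [0,0,0]
    - [0,0,0]
    - [0,0,0]
  claw: [0.7,0.7,0.7,0.7,0.7,0.7,0.7]

```text
time: 24.95
tool_pos: [472.2, -5.4, 233.8]
orientation: [-180.0, -0.1, -1.9]
ft_force: [3.5, 0.4, 5.9]
grip_width: 42.0
gripper_force: 45.0
```

Emit:
carry_out:
  slide:
    - [0,0,0.1]
    - [0,0,0.2]
    - [0,0,0.3]
    - [0,0,0.4]
    - [0,0,0.4]
  rot:
    - [0,0,0]
    - [0,0,0]
    - [0,0,0]
    - [0,0,0]
    - [0,0,0]
  claw: [0.7,0.7,0.7,0.7,0.7]

```text
time: 25.58
tool_pos: [471.9, -5.5, 229.5]
orientation: [-180.0, -0.1, -1.9]
ft_force: [3.0, 0.8, 4.1]
grip_width: 41.8
gripper_force: 44.9
```

Emit:
carry_out:
  slide:
    - [0,0,0.1]
    - [0,0,0.2]
    - [0,0,0.3]
    - [0,0,0.4]
    - [0,0,0.4]
  rot:
    - [0,0,0]
    - [0,0,0]
    - [0,0,0]
    - [0,0,0]
    - [0,0,0]
  claw: [0.7,0.7,0.7,0.7,0.7]

```text
time: 26.2
tool_pos: [472.0, -5.5, 225.6]
orientation: [-180.0, -0.1, -1.9]
ft_force: [3.2, -0.3, 4.8]
grip_width: 41.5
gripper_force: 44.9
```

Run:
```python
from h import *
from cell import robot
plan()
s=robot.snapshot("scene");o=robot.observe()
lx,ly,lz=hand(s,o)
m=(abs(lx)<34)&(abs(ly)<19)&(lz>-12)&(lz<8)&(abs(lx)>12); print(m.sum(),np.percentile(lz[m],[5,50,95]).round(1))
```

```text
t 26.2 pos [472.   -5.5 225.6] [-1.7999e+02 -8.0000e-02 -1.8900e+00] F [ 3.2 -0.3  4.8] w 41.5
79 [-5.8 -2.4  0.2]
```

Emit:
carry_out:
  slide:
    - [0,0,0.1]
    - [0,0,0.2]
    - [0,0,0.3]
    - [0,0,0.4]
    - [0,0,0.5]
    - [0,0,0.6]
    - [0,0,0.7]
    - [0,0,0.7]
  rot:
    - [0,0,0]
    - [0,0,0]
    - [0,0,0]
    - [0,0,0]
    - [0,0,0]
    - [0,0,0]
    - [0,0,0]
    - [0,0,0]
  claw: [0.7,0.7,0.7,0.7,0.7,0.7,0.7,0.7]

```text
time: 27.25
tool_pos: [472.0, -5.5, 218.6]
orientation: [-180.0, -0.1, -1.9]
ft_force: [3.3, -0.6, 6.4]
grip_width: 41.1
gripper_force: 44.9
```

Emit:
carry_out:
  slide:
    - [0,0,0.05]
    - [0,0,0.1]
    - [0,0,0.15]
    - [0,0,0.2]
    - [0,0,0.2]
  rot:
    - [0,0,0]
    - [0,0,0]
    - [0,0,0]
    - [0,0,0]
    - [0,0,0]
  claw: [0.7,0.7,0.7,0.7,0.7]

```text
time: 27.88
tool_pos: [472.0, -5.5, 216.7]
orientation: [-180.0, -0.1, -1.9]
ft_force: [2.4, 0.3, 8.0]
grip_width: 41.8
gripper_force: 44.9
```

Run:
```python
from h import *
from cell import robot
plan()
s=robot.snapshot("scene");o=robot.observe()
lx,ly,lz=hand(s,o)
m=(abs(lx)<34)&(abs(ly)<19)&(lz>-12)&(lz<8)&(abs(lx)>12); print(o["ft_force"],m.sum(),np.percentile(lz[m],[5,50,95]).round(1))
```

```text
t 27.88 pos [472.   -5.5 216.7] [-1.7999e+02 -8.0000e-02 -1.8900e+00] F [2.4 0.3 8. ] w 41.8
[ 2.92996875 -0.0753512   8.23884455] 57 [-5.2 -2.3 -0.2]
```

Now I press in half-millimetre steps and watch the force.

Emit:
carry_out:
  slide:
    - [0,0,0.05]
    - [0,0,0.1]
    - [0,0,0.15]
    - [0,0,0.15]
  rot:
    - [0,0,0]
    - [0,0,0]
    - [0,0,0]
    - [0,0,0]
  claw: [0.7,0.7,0.7,0.7]

```text
time: 28.42
tool_pos: [472.0, -5.5, 215.2]
orientation: [-180.0, -0.1, -1.9]
ft_force: [1.8, -0.5, 7.9]
grip_width: 41.4
gripper_force: 45.0
```

Emit:
carry_out:
  slide:
    - [0,0,0.05]
    - [0,0,0.1]
    - [0,0,0.1]
  rot:
    - [0,0,0]
    - [0,0,0]
    - [0,0,0]
  claw: [0.7,0.7,0.7]

```text
time: 28.8
tool_pos: [472.0, -5.5, 214.2]
orientation: [-180.0, -0.1, -1.9]
ft_force: [1.3, 0.1, 7.6]
grip_width: 41.3
gripper_force: 45.0
```

Emit:
carry_out:
  slide:
    - [0,0,0.03]
    - [0,0,0.06]
    - [0,0,0.06]
  rot:
    - [0,0,0]
    - [0,0,0]
    - [0,0,0]
  claw: [0.7,0.7,0.7]

```text
time: 29.18
tool_pos: [472.0, -5.5, 213.6]
orientation: [-180.0, -0.1, -1.9]
ft_force: [2.1, -0.3, 8.2]
grip_width: 41.5
gripper_force: 45.0
```

Emit:
carry_out:
  slide:
    - [0,0,0.02]
    - [0,0,0.04]
    - [0,0,0.04]
  rot:
    - [0,0,0]
    - [0,0,0]
    - [0,0,0]
  claw: [0.7,0.7,0.7]

```text
time: 29.55
tool_pos: [472.0, -5.5, 213.2]
orientation: [-180.0, -0.1, -1.9]
ft_force: [2.4, -0.1, 8.5]
grip_width: 41.8
gripper_force: 45.0
```

Now a catch test: raise gently.

Emit:
carry_out:
  slide:
    - [0,0,-0.05]
    - [0,0,-0.1]
    - [0,0,-0.1]
  rot:
    - [0,0,0]
    - [0,0,0]
    - [0,0,0]
  claw: [0.7,0.7,0.7]

```text
time: 29.92
tool_pos: [472.0, -5.5, 214.2]
orientation: [-180.0, -0.1, -1.9]
ft_force: [3.1, -0.6, 7.6]
grip_width: 41.8
gripper_force: 45.0
```

Emit:
carry_out:
  slide:
    - [0,0,-0.03]
    - [0,0,-0.05]
    - [0,0,-0.05]
  rot:
    - [0,0,0]
    - [0,0,0]
    - [0,0,0]
  claw: [0.7,0.7,0.7]

```text
time: 30.3
tool_pos: [471.9, -5.5, 214.5]
orientation: [-180.0, -0.1, -1.9]
ft_force: [4.6, -1.3, 5.7]
grip_width: 41.6
gripper_force: 44.9
```

Emit:
carry_out:
  slide:
    - [0,0,-0.03]
    - [0,0,-0.05]
    - [0,0,-0.05]
  rot:
    - [0,0,0]
    - [0,0,0]
    - [0,0,0]
  claw: [0.7,0.7,0.7]

```text
time: 30.68
tool_pos: [471.9, -5.5, 214.6]
orientation: [-180.0, -0.1, -1.9]
ft_force: [7.5, -0.0, -1.0]
grip_width: 41.4
gripper_force: 44.9
```

It's caught. I release and retreat.

Emit:
carry_out:
  slide:
    - [0,0,0]
    - [0,0,0]
    - [0,0,0]
    - [0,0,0]
    - [0,0,0]
  rot:
    - [0,0,0]
    - [0,0,0]
    - [0,0,0]
    - [0,0,0]
    - [0,0,0]
  claw: [0.52,0.48,0.3,0.3,0.3]

```text
time: 31.3
tool_pos: [471.3, -5.5, 214.6]
orientation: [-180.0, 0.0, -1.9]
ft_force: [1.2, 0.4, 0.5]
grip_width: 65.6
gripper_force: 0.0
```

Emit:
carry_out:
  slide:
    - [0,0,-1]
    - [0,0,-3]
    - [0,0,-7]
    - [0,0,-12]
    - [0,-5,-14]
    - [0,-11,-14]
    - [0,-17,-14]
    - [0,-17,-14]
  rot:
    - [0,0,0]
    - [0,0,0]
    - [0,0,0]
    - [0,0,0]
    - [0,0,0]
    - [0,0,0]
    - [0,0,0]
    - [0,0,0]
  claw: [0.3,0.3,0.3,0.3,0.3,0.3,0.3,0.3]

```text
time: 32.3
tool_pos: [476.2, 168.8, 355.3]
orientation: [-179.9, -0.0, -1.5]
ft_force: [0.3, -0.7, -0.2]
grip_width: 65.5
gripper_force: 0.0
```

Run:
```python
from h import *
from cell import robot
plan()
a=[]
for n in("scene","top"):
    s=robot.snapshot(n); w=cloud(s)
    for lo,hi in((440,465),(478,503)):
        q=w[(w[...,0]>lo)&(w[...,0]<hi)&(abs(w[...,1]+5)<12)&(w[...,2]>120)&(w[...,2]<245)]; print(n,"top z",lo,len(q),np.percentile(q[:,2],[10,50,90]).round(1))
    g=s["frame"].max(-1); k=(abs(w[...,1]+5)<14)&(w[...,2]>208)&(w[...,2]<230)&(g<75)
    for c in(404,540):
        q=w[k&(abs(w[...,0]-c)<12)]; print("knob",len(q),q[:,0].mean().round(1) if len(q) else None)
    c={"top":(295,357,207,277),"scene":(305,385,140,220)}[n]
    a.append(cv2.resize(s["frame"][c[2]:c[3],c[0]:c[1],::-1],(400,450),interpolation=cv2.INTER_CUBIC))
cv2.imwrite("pics/end.png",np.hstack(a))
```

```text
t 32.3 pos [476.2 168.8 355.3] [-179.93   -0.     -1.53] F [ 0.3 -0.7 -0.2] w 65.5
scene top z 440 61 [143.4 211.8 213.5]
scene top z 478 29 [142.9 210.  214.2]
knob 2 405.7
knob 13 540.8
top top z 440 72 [206.1 209.  211.7]
top top z 478 72 [205.6 208.7 210.8]
knob 6 404.7
knob 6 537.3
```

View pics/end.png

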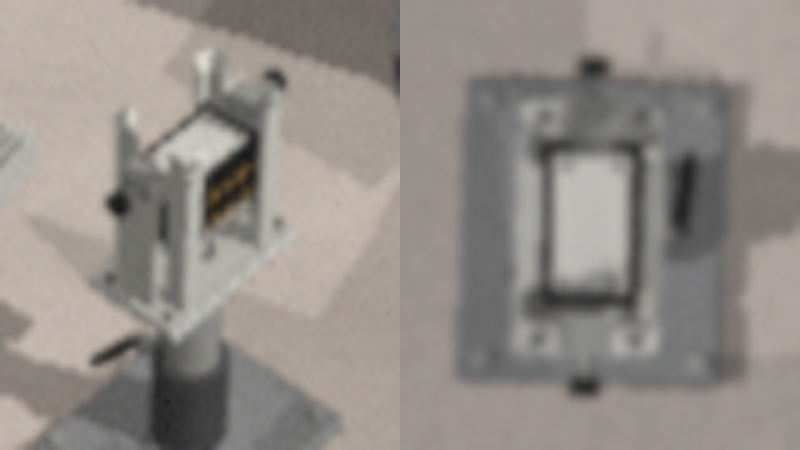

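Both modules are stacked in the magazine, with the top plate at (590,225) in the right-hand view. It lies level at about 210 mm at both ends, and the lip knobs are back where they started. I hand the job in.

```bash
python3 -c "
from cell import robot
print(robot.hand_in())"
```

```text
the job is handed in; nothing more can be done
None
```

Both modules are pressed into the spring magazine and held under both lips. The job was handed in at about 32 s of robot time, and the judge gave no verdict.

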